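# Hitch the rosette compass bar onto its pivot ball and latch it

### The arm

A 6-joint arm with a two-finger parallel gripper is mounted at the origin on the work surface. World frame = base frame: x ahead of the robot, y to its left, z up, the work surface at z = 0. Lengths are in m, angles in rad, forces in N, time in s.
With the tool pointing down it reaches from about 0.35 to 0.975 m from the base axis. Payload 4.9 kg.
Tool frame: the origin (TCP) lies midway between the tips of the shut fingers; the grasp point (between the pads) lies ctrl.tcp_to_grasp behind it (ctrl.tcp_to_grasp is the distance from the TCP to the grasp point, in m); z points along the fingers, y is the direction in which the jaws open and shut (so a half turn about z gives the same grasp; the last joint's range is limited). The gripper opens to 85 mm and grips with 20 to 120 N. Pads are 22 mm wide; open, the fingers measure 114 mm over their backs; the gripper's body (76 mm by 85 mm) begins 54 mm behind the grasp point. The pads swing forward as they close: fully open they stand 13 mm farther back than shut.
Start: joints at [-1.282, 0.053, 1.613, -0, 1.476, -0.119], TCP at [0.248, -0.574, 0.231] pointing down, gripper open.
Joint ranges: [-3.01, 3.01], [-1.01, 2.22], [0.06, 2.58], [-1.02, 4.17], [0.09, 2.62], [-3.14, 3.14]. Speed limits (rad/s): [2.57, 2.57, 3.14, 3.14, 3.14, 3.14].

### API

Orientations are given as a rotation vector (axis times angle).
In Python, from station import ctrl, get_image, calibration, finish_job, models gives the robot as it stands.
- The arm moves only by the shell command python3 -m creep 'ROWS' [FORCE]. ROWS is JSON, a list of rows, each a list of 7 numbers: the opening, from 0 (shut) to 1 (fully open), then the shift along the tool's x, y, z in m, then the turn, a rotation vector about the tool's x, y, z in degrees. A call has 1 to 20 rows; each row shifts and turns the commanded pose from where the row before left it, along the tool's axes as they then stand; what a row does not reach is not made up. A row lasts 1/10 s, in which the tool goes at most 50 mm and 8.59 degrees, less where a joint would pass 70% of its speed; a pose out of reach is approached as far as the arm can. A call with a gripper value outside its range is refused whole. The fingers move at their own pace and stop on an object; FORCE is the grip in N (left out, the last holds). Time passes only in rows, so rows that do not move let the fingers close. It gives the time, the measured TCP pose, the force and the opening at its end, in the units of the state.
- ctrl.get_obs(): the state, without advancing time (a new reading comes with each control period).
- get_image(name): name is "side" or "top"; returns the picture (384x512x3 uint8, red, green, blue); there is no depth.
- calibration(name): a dict with "mtx" (3x3 intrinsics, pixels), "R" (3x3) and "t" (3): a world point X has camera coordinates R X + t. Camera axes: x right, y down, z forward; pixel columns grow to the right and rows downward; lengths in m; the calibration is good to about 2 mm. A picture is of the moment at which its call begins. calibration takes no time and is no camera call.
- finish_job(): hands the job in, once; it reports no verdict.
Trained networks look in the newest picture that a camera, given by its name, has taken for a name from the list of things; names that differ only in an ending like _2 or _b are one class to them, and where a whole thing is asked for, a point or a joint stands for the part that bears it (a point fixed in the world has none). Each returns a list of dicts, best first, with "conf" (0 to 1); they miss things now and then, are a little off and sometimes report something else, mostly with a low value. They report only what shows in the picture. A call takes as long as a camera call.
- models.search_frame(camera, name): "extent" ([left, top, right, bottom] in pixels, round what is visible of it).
The state is a dict: "t": time; "q": joint angles; "dq": joint speeds; "effort": joint torques, N m; "tool_pos": TCP position; "tool_rot": TCP orientation; "contact_force": force on the tool from outside, world axes, zero at the start; "wrist_torque": the same for the moment, N m; "opening": finger opening in m.
Only numpy, scipy, OpenCV 4.12 (cv2) and the standard library are available. Lean on these libraries where they do the work, as an engineer would, in place of code of your own. Each camera call takes 0.05 s, during which the arm holds its last target. There are 200 camera calls.

### The job

Take the compass bar off its parking block, hitch its socket head onto the steel pivot ball in the middle of the rosette board and, with the latch still up, push the head down past its detents until it is fully home with the bar's two feet standing on the board, and keep leaning on it with about 20 N for a second so that it beds firmly on the ball. Then press the red latch lever all the way down and let go. Feel your way: push firmly but do not force, slam or drop anything onto the ball, and leave the tools and the loose tile pieces where they lie.

Things in the scene. Friction and masses are not known exactly. Their poses are not given: they have to be found in the camera images.
- board: Square plywood board, 410 x 410 x 18 mm, fixed on the bench, with a pattern sheet and a rosette of flat tile pieces (8 mm thick, out to 140 mm from the middle) round the pivot ball; free outside them except for two loose pieces near two corners. Origin: middle of its underside, z up; its top is 18 mm above it.
- pivot: The pivot: a steel ball of 30 mm diameter on a 15 mm thick shank with a 48 mm flange, screwed to the middle of the board and rigid. Origin: middle of the flange's underside, on the board's top.
- ball (a point): Centre of the steel ball, 42 mm above the board's top (60 mm above the bench).
- block: Parking block, wood with a cork top, 64 x 64 x 26 mm, fixed on the bench; the compass bar's head rests on it at the start and its feet stand on the bench. Origin: middle of its underside.
- bar: The compass bar, loose, 0.47 kg: blue socket head, then along the bar's own +x an aluminium bar 18 mm wide (top 12 mm above the origin), a dark wooden grip, a brass gauge pin and, at 185 mm, two dark legs 64 mm apart with white feet. Origin: socket centre; z up; centre of mass 100 mm along +x. Level when the head is home and the feet stand on the board; it may point any way round the ball.
- socket (a point): Centre of the socket, a round cup of 48 mm outer diameter open below: bore 32 mm, flaring to about 38 mm at its rim, 16 mm below this point. At the ball's centre when fully home (1 mm side play). Two sprung detents inside squeeze the ball sideways and stop the head about 13 mm too high under its own weight; 5 to 13 N straight down on the head pushes it past them to a hard stop.
- crown (a point): Middle of the head's flat top (33 mm across), 22 mm straight above the socket centre: the place to push the head down.
- grip (a point): Middle height of the wooden grip where fingers take it, 115 mm from the socket centre along the bar's +x and 33 mm above it. The grip is a block 30 mm along the bar, 24 mm across (the way to close the fingers), from 12 to 46 mm above the socket centre.
- latch_pin (a point): Hinge pin of the latch lever, 28 mm along the bar's +x from the socket centre and 18 mm above it. The hinge axis runs along the bar's y.
- latch_pad (a point): Middle of the upper face of the latch lever's red handle, 41 mm from the hinge pin; the handle is 16 mm wide and 30 mm long. When the lever is open the handle stands up at about 46 degrees, leaning along the bar's +x; shut, it lies level along the bar, this point then 68 mm from the socket centre along +x and 25 mm above it.
- latch (a joint): Angle of the latch lever: 0 is open (handle up; it starts between 0 and 0.15), 0.8 rad is fully shut (handle level, a hard stop). Stiff: it stays where it is left and takes about 5 to 12 N at the red handle to move, least near shut. A jaw on it swings in under the ball and jams on the ball if the head is not home.
- penpot: Yellow pot of pens, 68 mm across, 150 mm tall; to be left alone.
- notebook: Notebook, 105 x 148 x 18 mm; to be left alone.
- hammer: Hammer; to be left alone.
- brush: Brush; to be left alone.
- nippers: Red-handled tile nippers; to be left alone.
- piece_navy: Loose navy tile piece, 34 x 24 x 8 mm, on a corner of the board; to be left alone.
- piece_cream: Loose cream tile piece, 34 x 24 x 8 mm, on another corner of the board; to be left alone.
- feet (a point): Point midway between the soles of the bar's two round white feet, 185 mm along the bar's +x from the socket centre and 42 mm below it.

How it is judged:
By the outcome, as a careful person would: the job done as asked, in the order asked, and still so for the second after the job is handed in, with the robot touching nothing.
It also fails if it takes over 70 s, if anything falls off the work surface, if the arm or the gripper's body presses on something with over 40 N, if the wrist force passes 120 N, or if a joint passes its speed limit or range.

## Working session

There is one attempt and no reset: what is moved stays moved. The work goes in short steps, Python scripts to look and compute and a shell command to move; the robot and the scene stay as the last step left them, time stands still between calls to the robot, and variables do not carry over. Pictures are saved under pics/ and viewed, about 8 in all and at most 12, crops included, and the job is handed in when it is done.

```bash
ls; mkdir -p pics; python3 - <<'E'
from station import *
import cv2
for n in("top","side"):
    cv2.imwrite(f"pics/{n}1.png",get_image(n)[:,:,::-1])
    c=calibration(n);print(n,c)
    for k in("bar","board","ball","crown","grip","latch_pad","block","feet"):
        print(k,[(r["extent"],round(r["conf"],2)) for r in models.search_frame(n,k)[:2]])
print(ctrl.get_obs(),ctrl.tcp_to_grasp)
E
```

```text
pics
top {'mtx': array([[412.36579447,   0.        , 252.90885418],
       [  0.        , 412.36579447, 192.47666475],
       [  0.        ,   0.        ,   1.        ]]), 'R': array([[-0.00425325, -0.99998144,  0.00436319],
       [-0.99218878,  0.00367605, -0.12469124],
       [ 0.12467288, -0.00485945, -0.992186  ]]), 't': array([-0.00477316,  0.52963505,  1.29668676])}
bar [([356.2, 157.1, 388.3, 226.8], 0.79), ([370.4, 198.9, 374.0, 210.2], 0.41)]
board [([182.9, 132.1, 316.4, 262.2], 0.6), ([357.9, 158.5, 388.2, 230.9], 0.36)]
ball [([240.9, 188.7, 255.3, 203.1], 0.61)]
crown [([358.1, 161.9, 387.3, 229.6], 0.8), ([146.5, 112.8, 172.3, 138.2], 0.5)]
grip [([360.2, 158.4, 386.1, 229.4], 0.78)]
latch_pad []
block [([351.5, 209.8, 375.7, 233.0], 0.76)]
feet [([356.9, 159.4, 383.0, 227.5], 0.75)]
side {'mtx': array([[389.08413514,   0.        , 257.69866311],
       [  0.        , 389.08413514, 188.29533603],
       [  0.        ,   0.        ,   1.        ]]), 'R': array([[-0.89274183, -0.45042695, -0.01129536],
       [-0.32628042,  0.66356685, -0.67321625],
       [ 0.31072997, 
[... 549 characters left out ...]
4), ([167.7, 144.5, 358.6, 300.2], 0.75)]
{'t': 0.9, 'q': array([-1.28201409e+00,  5.27110537e-02,  1.61292054e+00,  5.46353710e-06,
        1.47598815e+00, -1.19045173e-01]), 'dq': array([-0.00208208, -0.00039085,  0.00016203,  0.00032949,  0.00042967,
       -0.00028324]), 'effort': array([-3.52232215e-03, -3.93684733e+01, -3.70470250e+01, -2.42904716e-04,
        3.97362592e-04,  4.89743073e-06]), 'tool_pos': array([ 0.24785384, -0.57372747,  0.23128443]), 'tool_rot': array([-3.07647697e+00, -6.36177118e-01, -4.90549490e-06]), 'contact_force': array([ 0.50518166, -0.44140176, -0.04429515]), 'wrist_torque': array([0.02707842, 0.01110831, 0.01229861]), 'opening': 0.08532918170893515} 0.0187
```

```bash
python3 - <<'E'
import cv2,numpy as np
a=cv2.imread("pics/top1.png");b=cv2.imread("pics/side1.png")
A=cv2.resize(a[145:245,330:410],None,fx=6,fy=6,interpolation=cv2.INTER_CUBIC)
B=cv2.resize(b[90:160,265:365],None,fx=8,fy=8,interpolation=cv2.INTER_CUBIC)
cv2.imwrite("pics/c1.png",A);cv2.imwrite("pics/c2.png",B)
cv2.imwrite("pics/all.png",np.vstack([np.hstack([a,b])]) [:, :][::1] if 0 else cv2.resize(np.hstack([a,b]),(800,300),interpolation=cv2.INTER_AREA))
E
```

```text
(no output)
```

View pics/all.png

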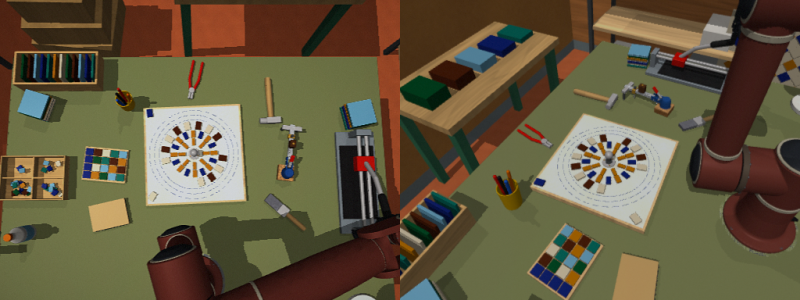

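View pics/c1.png

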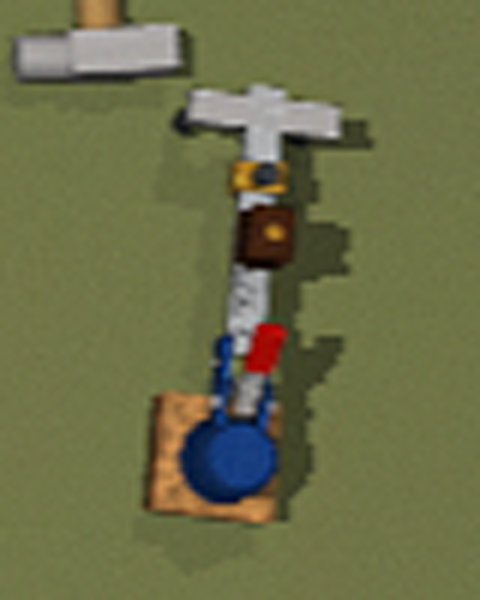

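View pics/c2.png

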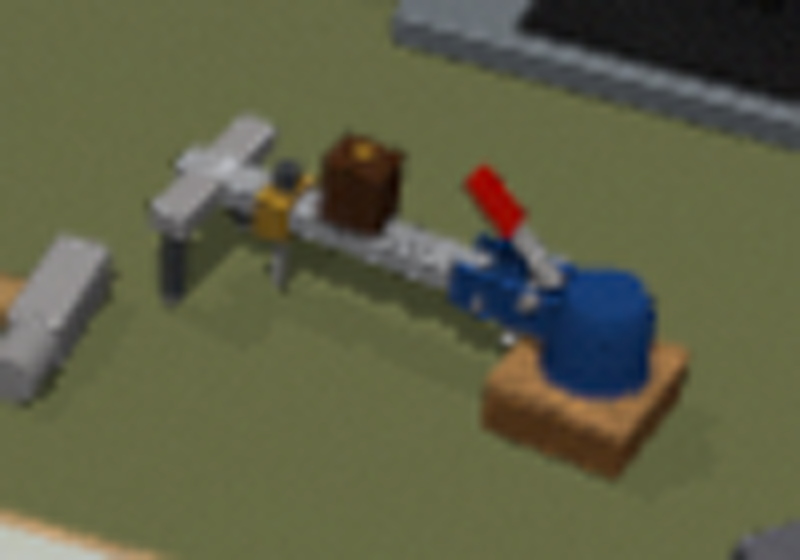

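```bash
cat > h.py <<'E'
from station import *
import numpy as np, cv2
from scipy.optimize import least_squares
from scipy.spatial.transform import Rotation as Ro
C={n:calibration(n) for n in("top","side")}
def proj(n,X):
    p=C[n]["mtx"]@(C[n]["R"]@np.asarray(X)+C[n]["t"]);return p[:2]/p[2]
def tri(u,v):
    r=least_squares(lambda X:np.r_[proj("top",X)-u,proj("side",X)-v],[.5,0,.05]);return r.x,r.fun
def plane(n,u,z):
    return least_squares(lambda p:proj(n,[*p,z])-u,[.5,0]).x
def tool():
    o=ctrl.get_obs();return np.array(o["tool_pos"]),Ro.from_rotvec(o["tool_rot"])
E
python3 - <<'E'
from h import *
np.set_printoptions(precision=4,suppress=True)
print("crown",tri((369.5,221.2),(340.4,126.3)),plane("top",(369.5,221.2),.064),plane("side",(340.4,126.3),.064))
print("grip top",tri((374.3,184.),(310.4,109.)),plane("top",(374.3,184.),.088),plane("side",(310.4,109),.088))
print("T end",plane("top",(374,162),.054))
print("ball",plane("top",(248.1,195.9),.06))
for c in((182.9,132.1),(316.4,262.2)):print(plane("top",c,.018))
p,R=tool();print(R.as_matrix())
for n,s in (("top",(215,165,70,62,"top")),("side",(236,170,64,60,"side"))):
    im=cv2.imread(f"pics/{n}1.png");x,y,w,h,_=s
    cv2.imwrite(f"pics/ball_{n}.png",cv2.resize(im[y:y+h,x:x+w],(400,400*h//w),interpolation=cv2.INTER_CUBIC))
a,b=[cv2.imread(f"pics/ball_{n}.png") for n in("top","side")]
h=min(len(a),len(b));cv2.imwrite("pics/ball.png",np.hstack([a[:h],b[:h]]))
E
```

```text
crown (array([ 0.4348, -0.3703,  0.0652]), array([-0.0691, -0.3018,  0.3153,  0.0549])) [ 0.4339 -0.3708] [ 0.4361 -0.3716]
grip top (array([ 0.5476, -0.383 ,  0.0894]), array([-0.0002, -0.0007,  0.0008,  0.0001])) [ 0.5478 -0.3834] [ 0.5482 -0.3848]
T end [ 0.6241 -0.3957]
ball [0.5154 0.0085]
[0.7344 0.2247]
[ 0.3062 -0.2089]
[[ 0.918   0.3966 -0.    ]
 [ 0.3966 -0.918   0.    ]
 [ 0.     -0.     -1.    ]]
```

View pics/ball.png

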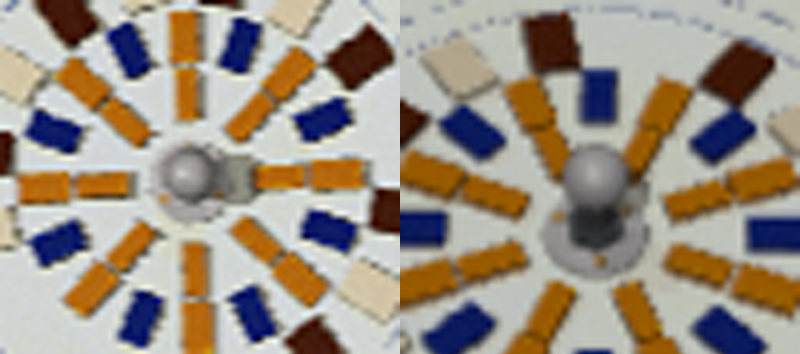

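```bash
cat >> h.py <<'E'
np.set_printoptions(precision=4,suppress=True)
def go(X,yaw=None):
    "tool-frame shift to put TCP at X; turn about tool z so tool x has world yaw"
    p,R=tool();M=R.as_matrix();y=np.degrees(np.arctan2(M[1,0],M[0,0]))
    print("shift",R.inv().apply(np.array(X)-p),"yaw",y,"turn z",None if yaw is None else y-yaw, "tcp",p)
E
python3 - <<'E'
from h import *
print("ball",tri((248.6,195.5),(267.4,198.3)))
go((.5485,-.3835,.14),-6.9)
E
python3 -m creep '[[1,0.0438,-0.0069,0,0,0,0],[1,0.0438,-0.0069,0,0,0,0],[1,0.0438,-0.0069,0,0,0,0],[1,0.0438,-0.0069,0,0,0,0],[1,0.0438,-0.0069,0,0,0,0],[1,0.0438,-0.0069,0,0,0,0],[1,0.0438,-0.0069,0,0,0,0],[1,0.0438,-0.0069,0,0,0,0],[1,0,0,0.025,0,0,7.6],[1,0,0,0.025,0,0,7.6],[1,0,0,0.02,0,0,7.6],[1,0,0,0.02,0,0,7.5],[1,0,0,0,0,0,0],[1,0,0,0,0,0,0]]' 30
python3 - <<'E'
from h import *
go((.5485,-.3835,.058),-6.9)
im=np.hstack([get_image("top")[140:245,320:420],get_image("side")[60:165,260:360]])
cv2.imwrite("pics/g.png",cv2.resize(im[:,:,::-1],None,fx=4,fy=4,interpolation=cv2.INTER_CUBIC))
E
```

```text
ball (array([0.5172, 0.0069, 0.0566]), array([-0.0101, -0.0313,  0.0281,  0.0053]))
shift [ 0.3514 -0.0554  0.0913] yaw 23.366759499840473 turn z 30.266759499840475 tcp [ 0.2479 -0.5737  0.2313]
t: 2.3
tool_pos: [0.5476, -0.3841, 0.1413]
tool_rot: [-3.136, 0.186, 0.001]
contact_force: [-0.6, -0.1, 0.3]
opening: 0.0854
shift [ 0.0009 -0.0006  0.0833] yaw -6.7836105164370615 turn z 0.11638948356293888 tcp [ 0.5476 -0.3841  0.1413]
```

View pics/g.png

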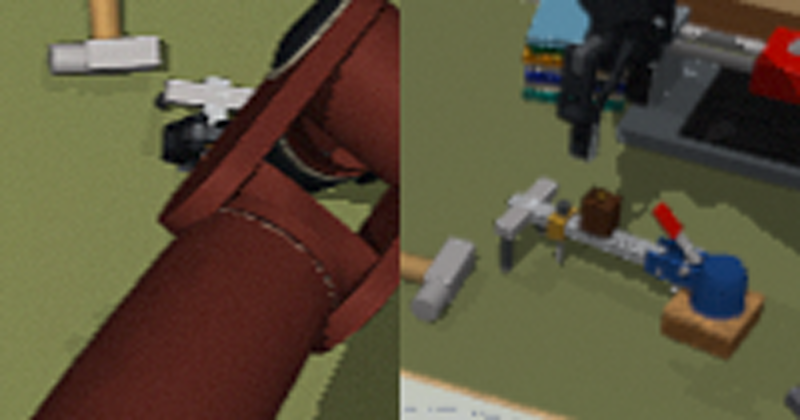

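```bash
python3 -m creep '[[1,0,0,0.025,0,0,0],[1,0,0,0.025,0,0,0],[1,0,0,0.02,0,0,0],[1,0,0,0.013,0,0,0],[1,0,0,0,0,0,0],[0.15,0,0,0,0,0,0],[0.15,0,0,0,0,0,0],[0.15,0,0,0,0,0,0],[0.15,0,0,0,0,0,0],[0.15,0,0,0,0,0,0],[0.15,0,0,0,0,0,0],[0.15,0,0,0,0,0,0]]' 60
python3 - <<'E'
from h import *
print(plane("top",(248.6,195.5),.06),plane("side",(267.4,198.3),.06))
E
```

```text
t: 3.6
tool_pos: [0.5483, -0.385, 0.0596]
tool_rot: [3.134, -0.19, 0.003]
contact_force: [-1.0, -2.6, 4.8]
opening: 0.0231
[0.5167 0.0069] [0.516  0.0096]
```

```bash
python3 -m creep '[[0.15,0,0,-0.015,0,0,0],[0.15,0,0,-0.025,0,0,0],[0.15,0,0,-0.03,0,0,0],[0.15,0,0,-0.025,0,0,0],[0.15,0.001,-0.015,-0.005,0,0,0],[0.15,0.003,-0.036,0,0,0,0],[0.15,0.003,-0.036,0,0,0,0],[0.15,0.003,-0.036,0,0,0,0],[0.15,0.003,-0.036,0,0,0,0],[0.15,0.003,-0.036,0,0,0,0],[0.15,0.003,-0.036,0,0,0,0],[0.15,0.003,-0.036,0,0,0,0],[0.15,0.003,-0.036,0,0,0,0],[0.15,0.002,-0.024,0,0,0,3],[0.15,0.001,-0.014,0,0,0,6],[0.15,0,0,0,0,0,6],[0.15,0,0,0,0,0,6],[0.15,0,0,0,0,0,2.1],[0.15,0,0,0,0,0,0],[0.15,0,0,0,0,0,0]]' 60
python3 - <<'E'
from h import *
go((.616,-.050,.16),-30)
print(ctrl.get_obs()["wrist_torque"])
a=get_image("top")[130:250,190:320];b=get_image("side")[100:220,210:340]
cv2.imwrite("pics/h.png",cv2.resize(np.hstack([a,b])[:,:,::-1],None,fx=3,fy=3,interpolation=cv2.INTER_CUBIC))
E
```

```text
t: 5.6
tool_pos: [0.616, -0.0481, 0.1565]
tool_rot: [-3.035, 0.812, 0.005]
contact_force: [-0.5, 0.3, -5.3]
opening: 0.0233
shift [ 0.0009  0.0016 -0.0035] yaw -29.952747225498054 turn z 0.04725277450194554 tcp [ 0.616  -0.0481  0.1565]
[-0.0228 -0.1097 -0.0445]
```

View pics/h.png

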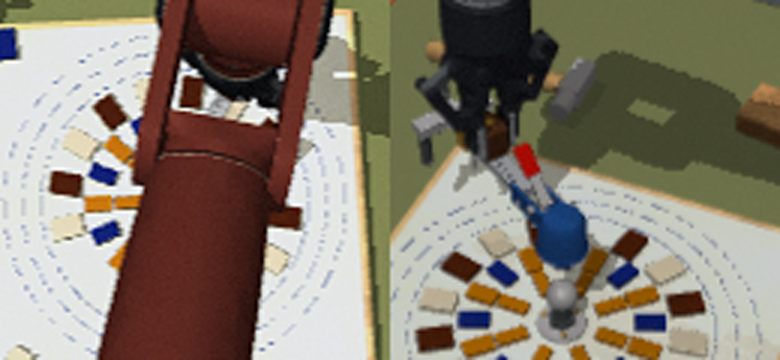

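```bash
python3 - <<'E'
from h import *
p,R=tool();x=R.apply([1,0,0])
s=p-[0,0,.0176]-.1145*x
print("socket pred",s,"crown px",proj("side",s+[0,0,.022]),"rim px",proj("side",s-[0,0,.016]),"grip top px",proj("side",s+[0,0,.046]+.115*x), "lift tilt",x)
print("feet", s+.185*x)
print("side crown plane",plane("side",(267.3,171),s[2]+.022))
E
```

```text
socket pred [0.5174 0.0086 0.14  ] crown px [267.3521 171.7304] rim px [267.2502 181.9208] grip top px [243.2781 140.1283] lift tilt [ 0.8661 -0.4999 -0.0018]
feet [ 0.6777 -0.0839  0.1396]
side crown plane [0.5187 0.0063]
```

```bash
python3 -m creep '[[0.15,0,0.001,0.015,0,0,0],[0.15,0,0,0.015,0,0,0],[0.15,0,0,0.015,0,0,0],[0.15,0.001,0,0,0,-2,0],[0.15,0,0,0,0,-2,0],[0.15,0.0006,0,0.008,0,0,0],[0.15,0.0004,0,0.006,0,0,0],[0.15,0.0003,0,0.004,0,0,0],[0.15,0.0003,0,0.004,0,0,0],[0.15,0,0,0,0,0,0],[0.15,0,0,0,0,0,0]]'
python3 - <<'E'
from h import *
p,R=tool();print("socket",p+R.apply([-.1145,0,.0176]),"feet",p+R.apply([.0705,0,.0596]),ctrl.get_obs()["wrist_torque"])
b=get_image("side")[120:230,200:330]
cv2.imwrite("pics/i.png",cv2.resize(b[:,:,::-1],None,fx=5,fy=5,interpolation=cv2.INTER_CUBIC))
E
```

```text
t: 6.8
tool_pos: [0.6177, -0.0505, 0.0913]
tool_rot: [-3.015, 0.809, 0.105]
contact_force: [0.3, 0.2, -4.7]
opening: 0.023
socket [0.5177 0.0073 0.0817] feet [ 0.675  -0.0836  0.0269] [-0.0624 -0.1345  0.0277]
```

View pics/i.png

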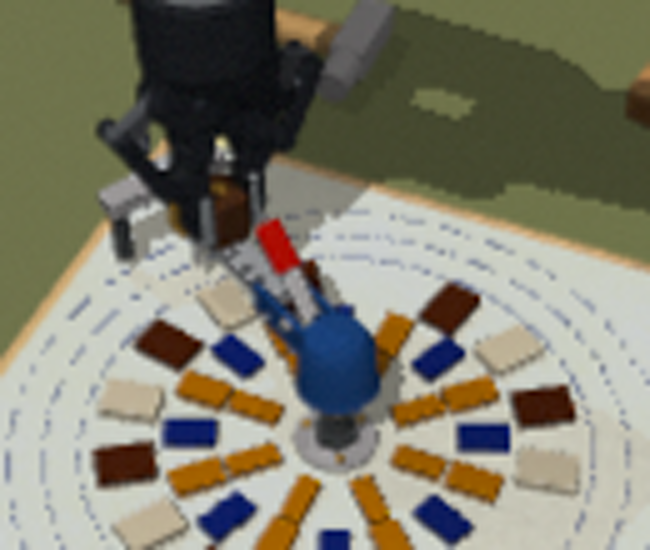

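```bash
python3 -m creep '[[0.15,0.0002,0,0.002,0,0,0],[0.15,0.0002,0,0.002,0,0,0],[0.15,0.0001,0,0.002,0,0,0],[0.15,0.0001,0,0.0015,0,0,0],[0.15,0,0,0,0,0,0],[0.15,0,0,0,0,0,0]]'
python3 - <<'E'
from h import *
p,R=tool();print("socket",p+R.apply([-.1145,0,.0176]),"feet",p+R.apply([.0705,0,.0596]),ctrl.get_obs()["wrist_torque"])
E
```

```text
t: 7.45
tool_pos: [0.6179, -0.0503, 0.0837]
tool_rot: [-3.014, 0.809, 0.105]
contact_force: [0.4, 1.7, -3.9]
opening: 0.0229
socket [0.518  0.0075 0.0742] feet [ 0.6752 -0.0834  0.0194] [ 0.2101 -0.1875 -0.2084]
```

```bash
python3 -m creep '[[0.15,0,0,0.001,0,0,0],[0.15,0,0,0.001,0,0,0],[0.15,0,0,0,0,0,0],[0.15,0,0,0,0,0,0]]'
python3 - <<'E'
from h import *
p,R=tool();print("socket",p+R.apply([-.1145,0,.0176]),"feet",p+R.apply([.0705,0,.0596]),ctrl.get_obs()["wrist_torque"])
E
```

```text
t: 7.85
tool_pos: [0.6181, -0.0504, 0.0826]
tool_rot: [-3.015, 0.809, 0.104]
contact_force: [-1.5, 2.3, 2.4]
opening: 0.0229
socket [0.5181 0.0074 0.073 ] feet [ 0.6754 -0.0835  0.0183] [ 0.5565  0.2    -0.1863]
```

```bash
python3 -m creep '[[0.6,0,0,0,0,0,0],[0.6,0,0,0,0,0,0],[0.6,0,0,0,0,0,0],[0.6,0,0,0,0,0,0],[0.6,0,0,-0.01,0,0,0],[0.6,0,0,-0.025,0,0,0],[0.6,0,0,-0.03,0,0,0],[0,0,0,-0.03,0,4,0],[0,-0.03,0,0,0,0,0],[0,-0.045,0,0,0,0,0],[0,-0.03,0,0,0,0,0],[0,0,0,0,0,0,0],[0,0,0,0,0,0,0],[0,0,0,0,0,0,0],[0,0,0,0,0,0,0]]'
python3 - <<'E'
from h import *
go((.5175,.0075,.12),-30)
b=get_image("side")[120:230,200:330]
cv2.imwrite("pics/j.png",cv2.resize(b[:,:,::-1],None,fx=5,fy=5,interpolation=cv2.INTER_CUBIC))
E
```

```text
t: 9.35
tool_pos: [0.5335, -0.0019, 0.1769]
tool_rot: [3.034, -0.815, 0.001]
contact_force: [0.4, -0.5, -0.4]
opening: 0.0003
shift [-0.0185 -0.0001  0.0569] yaw -30.074075076694 turn z -0.07407507669400104 tcp [ 0.5335 -0.0019  0.1769]
```

View pics/j.png

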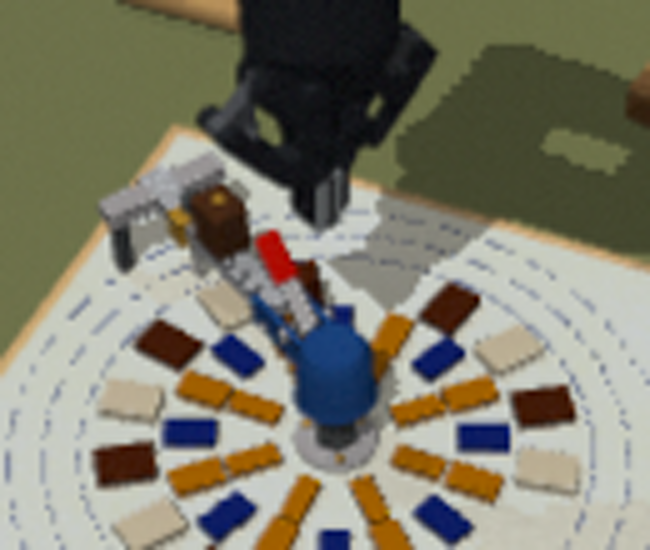

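```bash
python3 -m creep '[[0,-0.0185,0,0.01,0,0,0],[0,0,0,0.025,0,0,0],[0,0,0,0.022,0,0,0],[0,0,0,0.013,0,0,0],[0,0,0,0.006,0,0,0],[0,0,0,0,0,0,0],[0,0,0,0.002,0,0,0],[0,0,0,0.002,0,0,0],[0,0,0,0,0,0,0]]'
```

```text
t: 10.3
tool_pos: [0.5169, 0.0079, 0.097]
tool_rot: [-3.034, 0.814, -0.002]
contact_force: [-0.9, -0.3, 0.5]
opening: -0.0001
```

```bash
python3 -m creep '[[0,0,0,0.002,0,0,0],[0,0,0,0.001,0,0,0],[0,0,0,0.001,0,0,0],[0,0,0,0,0,0,0]]';python3 -m creep '[[0,0,0,0.001,0,0,0],[0,0,0,0.001,0,0,0],[0,0,0,0,0,0,0]]'
```

```text
t: 10.7
tool_pos: [0.5167, 0.008, 0.0927]
tool_rot: [-3.034, 0.814, -0.001]
contact_force: [0.3, 0.4, 2.3]
opening: 0.0001
t: 11.0
tool_pos: [0.5163, 0.0082, 0.0905]
tool_rot: [-3.034, 0.814, 0.001]
contact_force: [-1.6, 0.8, 2.9]
opening: 0.0002
```

```bash
for i in 1 2; do python3 -m creep '[[0,0,0,0.001,0,0,0],[0,0,0,0.001,0,0,0],[0,0,0,0.001,0,0,0],[0,0,0,0,0,0,0]]'; done;  python3 -m creep '[[0,0,0,0.001,0,0,0],[0,0,0,0.001,0,0,0],[0,0,0,0,0,0,0]]'
```

```text
t: 11.4
tool_pos: [0.5164, 0.0079, 0.0869]
tool_rot: [3.034, -0.814, 0.0]
contact_force: [-0.5, -0.0, 0.3]
opening: 0.0001
t: 11.8
tool_pos: [0.5164, 0.0079, 0.084]
tool_rot: [3.034, -0.814, -0.0]
contact_force: [-0.4, 0.8, -0.4]
opening: -0.0001
t: 12.1
tool_pos: [0.5164, 0.008, 0.0822]
tool_rot: [3.034, -0.814, -0.0]
contact_force: [-0.1, -0.1, 0.6]
opening: 0.0003
```

```bash
python3 -m creep '[[0,0,0,0.0005,0,0,0],[0,0,0,0.0005,0,0,0],[0,0,0,0,0,0,0]]'; python3 -m creep '[[0,0,0,0.0005,0,0,0],[0,0,0,0.0005,0,0,0],[0,0,0,0,0,0,0]]'
```

```text
t: 12.4
tool_pos: [0.5166, 0.008, 0.0818]
tool_rot: [3.034, -0.814, 0.0]
contact_force: [-0.6, 0.2, 0.8]
opening: 0.0003
t: 12.7
tool_pos: [0.5167, 0.008, 0.0817]
tool_rot: [3.034, -0.814, -0.0]
contact_force: [-3.5, -0.4, 7.5]
opening: 0.0003
```

```bash
python3 -m creep '[[0,0,0,0.0005,0,0,0],[0,0,0,0.0005,0,0,0],[0,0,0,0,0,0,0]]'; python3 -m creep '[[0,0,0,0.0002,0,0,0],[0,0,0,0,0,0,0],[0,0,0,0,0,0,0]]'
```

```text
t: 13.0
tool_pos: [0.5167, 0.008, 0.0815]
tool_rot: [3.034, -0.814, -0.001]
contact_force: [-6.3, 0.8, 12.8]
opening: -0.0
t: 13.3
tool_pos: [0.5167, 0.008, 0.0815]
tool_rot: [3.034, -0.814, -0.001]
contact_force: [-6.8, 0.4, 13.3]
opening: 0.0001
```

```bash
python3 -m creep '[[0,-0.0005,0.0003,0.0005,0,0,0],[0,0,0,0.0005,0,0,0],[0,0,0,0.0002,0,0,0],[0,0,0,0,0,0,0]]'
```

```text
t: 13.7
tool_pos: [0.5168, 0.008, 0.0815]
tool_rot: [3.034, -0.814, 0.001]
contact_force: [-8.3, 0.9, 17.5]
opening: 0.0
```

```bash
python3 -m creep '[[0,-0.0003,0.0002,0.0004,0,0,0],[0,0,0,0.0003,0,0,0],[0,0,0,0,0,0,0]]'; python3 -m creep '[[0,0,0,0,0,0,0],[0,0,0,0,0,0,0],[0,0,0,0,0,0,0],[0,0,0,0,0,0,0],[0,0,0,0,0,0,0],[0,0,0,0,0,0,0],[0,0,0,0,0,0,0],[0,0,0,0,0,0,0],[0,0,0,0,0,0,0],[0,0,0,0,0,0,0],[0,0,0,0,0,0,0],[0,0,0,0,0,0,0]]'
```

```text
t: 14.0
tool_pos: [0.5168, 0.008, 0.0814]
tool_rot: [-3.034, 0.814, -0.002]
contact_force: [-9.2, 0.5, 21.6]
opening: 0.0001
t: 15.2
tool_pos: [0.5168, 0.008, 0.0814]
tool_rot: [-3.034, 0.814, -0.002]
contact_force: [-9.9, 1.4, 19.9]
opening: 0.0001
```

```bash
python3 -m creep '[[0,0,0,-0.002,0,0,0],[0,0,0,-0.003,0,0,0],[0,0,0,-0.02,0,0,0],[0,0,0,-0.03,0,0,0],[0,0,0,-0.02,0,0,0],[0,0.02,0,0,0,0,0],[0,0.035,0,0,0,0,0],[0,0,0,0,0,0,0],[0,0,0,0,0,0,0]]'
python3 - <<'E'
from h import *
c=np.cos(np.radians(30));go((.517+.054*c,.0075-.027,.126),-30)
b=get_image("side")[120:230,200:330]
cv2.imwrite("pics/k.png",cv2.resize(b[:,:,::-1],None,fx=5,fy=5,interpolation=cv2.INTER_CUBIC))
E
```

```text
t: 16.1
tool_pos: [0.5629, -0.0197, 0.1515]
tool_rot: [-3.034, 0.815, 0.003]
contact_force: [-0.5, 0.2, -0.6]
opening: 0.0002
shift [ 0.0007 -0.0006  0.0255] yaw -30.072655521950228 turn z -0.07265552195022806 tcp [ 0.5629 -0.0197  0.1515]
```

View pics/k.png

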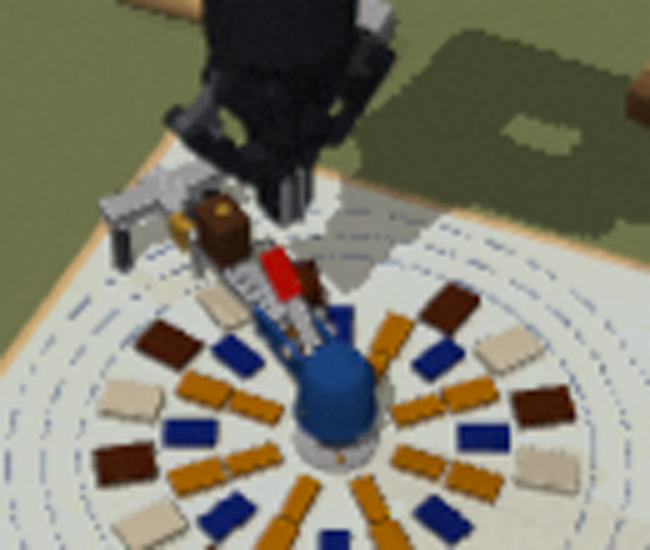

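```bash
python3 -m creep '[[0,0,0,0.015,0,0,0],[0,0,0,0.01,0,0,0],[0,0,0,0.003,0,0,0],[0,0,0,0.003,0,0,0],[0,0,0,0,0,0,0]]'; python3 -m creep '[[0,0.001,0,0.002,0,0,0],[0,0.001,0,0.002,0,0,0],[0,0.001,0,0.002,0,0,0],[0,0,0,0,0,0,0]]'
```

```text
t: 16.65
tool_pos: [0.5628, -0.0194, 0.1208]
tool_rot: [3.034, -0.814, -0.001]
contact_force: [-0.0, 0.2, 0.1]
opening: 0.0001
t: 17.05
tool_pos: [0.5667, -0.0213, 0.1165]
tool_rot: [-3.034, 0.814, -0.003]
contact_force: [-0.6, 0.2, 3.9]
opening: -0.0004
```

Contact on the lever; press on down in small steps.

```bash
for i in 1 2 3; do python3 -m creep '[[0,0.001,0,0.002,0,0,0],[0,0.001,0,0.002,0,0,0],[0,0.001,0,0.002,0,0,0],[0,0.0005,0,0.002,0,0,0],[0,0,0,0,0,0,0]]'; done
```

```text
t: 17.55
tool_pos: [0.5703, -0.0232, 0.1089]
tool_rot: [-3.034, 0.814, -0.006]
contact_force: [0.4, -0.0, 3.9]
opening: 0.0003
t: 18.05
tool_pos: [0.5738, -0.0252, 0.1012]
tool_rot: [-3.034, 0.814, -0.008]
contact_force: [1.2, -1.4, 4.5]
opening: -0.0002
t: 18.55
tool_pos: [0.5768, -0.027, 0.0929]
tool_rot: [3.034, -0.814, 0.007]
contact_force: [1.6, -0.3, 4.8]
opening: -0.0
```

```bash
python3 -m creep '[[0,0,0,0.002,0,0,0],[0,0,0,0.002,0,0,0],[0,0,0,0.002,0,0,0],[0,0,0,0,0,0,0]]'; python3 -m creep '[[0,0,0,0.001,0,0,0],[0,0,0,0.001,0,0,0],[0,0,0,0.001,0,0,0],[0,0,0,0,0,0,0]]';python3 -m creep '[[0,0,0,0.0005,0,0,0],[0,0,0,0.0005,0,0,0],[0,0,0,0,0,0,0]]'
```

```text
t: 18.95
tool_pos: [0.5771, -0.0271, 0.0872]
tool_rot: [3.034, -0.814, 0.009]
contact_force: [2.1, -1.7, 5.4]
opening: -0.0001
t: 19.35
tool_pos: [0.5775, -0.0273, 0.0847]
tool_rot: [3.034, -0.814, 0.011]
contact_force: [3.6, -1.4, 5.7]
opening: 0.0003
t: 19.65
tool_pos: [0.5776, -0.0273, 0.0845]
tool_rot: [3.034, -0.814, 0.01]
contact_force: [1.1, -1.8, 9.4]
opening: 0.0001
```

```bash
python3 -m creep '[[0,0,0,0.0005,0,0,0],[0,0,0,0.0005,0,0,0],[0,0,0,0.0005,0,0,0],[0,0,0,0,0,0,0],[0,0,0,0,0,0,0]]'; python3 -m creep '[[0,0,0,-0.002,0,0,0],[0,0,0,-0.004,0,0,0],[0,0,0,-0.02,0,0,0],[0,0,0,-0.04,0,0,0],[0,0,0,-0.045,0,0,0],[0,0,0,-0.03,0,0,0],[0,0,0.04,0,0,0,0],[0,0,0.045,0,0,0,0],[0,0,0.045,0,0,0,0],[0,0,0.045,0,0,0,0],[0,0,0.03,0,0,0,0],[0,0,0,0,0,0,0],[0,0,0,0,0,0,0]]'
python3 - <<'E'
from h import *
a=get_image("top")[125:235,195:325];b=get_image("side")[120:230,200:330]
cv2.imwrite("pics/l.png",cv2.resize(np.hstack([a,b])[:,:,::-1],None,fx=3,fy=3,interpolation=cv2.INTER_CUBIC))
c,s=np.cos(np.radians(30)),.5;P=lambda x,z:np.array([.517+x*c,.0075-x*s,.06+z])
for n in("top","side"):print(n,"crown",proj(n,P(0,.022)),"pad",proj(n,P(.068,.025)),"grip top",proj(n,P(.115,.046)))
E
```

```text
t: 20.15
tool_pos: [0.5777, -0.0273, 0.0843]
tool_rot: [3.034, -0.814, 0.01]
contact_force: [-2.5, -0.8, 15.3]
opening: 0.0001
t: 21.45
tool_pos: [0.4716, -0.2037, 0.2199]
tool_rot: [-3.033, 0.816, 0.003]
contact_force: [-0.5, -1.2, 0.2]
opening: 0.0002
top crown [248.3609 194.5635] pad [259.2175 175.6348] grip top [266.9073 161.4207]
side crown [267.4648 192.3265] pad [253.8312 176.5637] grip top [244.6901 161.4895]
```

View pics/l.png

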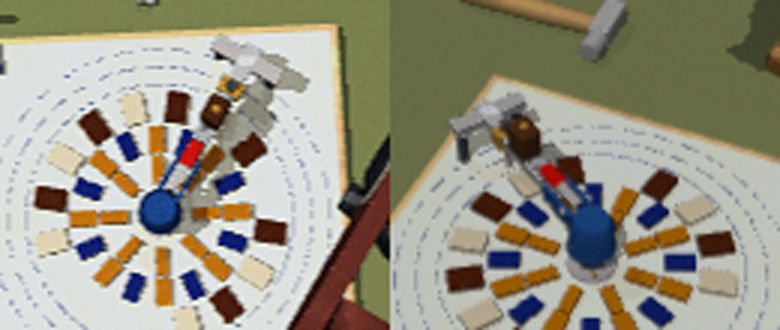

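```bash
python3 -c "
from station import *
print(finish_job())"
```

```text
the job is handed in; nothing more can be done
None
```

The compass bar is hitched on the ball with its head fully home, both feet on the board and the latch shut; I handed the job in at about 21.5 s.

- **Seating the head:** I took the bar by its grip, carried it over and set it on the ball tilted slightly, so that head and feet touched together. With shut fingers on the crown I pushed it past the detents to a hard stop, at 81.5 mm against 82 mm expected. I then held about 20 N for 1.2 s. Roughly 9 N of sideways force came with that push, probably friction and arm deflection.
- **Shutting the latch:** I pressed the red lever down to its stop at 84.3 mm against 85 mm expected, reaching about 15 N at the stop. Then I let go and moved the arm clear.
- **Last checks:** In the final pictures from both cameras the red handle lay level, within about 1.5 pixels of its shut position. The feet stood on the board, and the gripper was clear of the bar, with the force reading near zero. I did not touch the tools or loose pieces and saw nothing out of place, but those last pictures were crops, so not all of them were in view. No check failed.

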